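Pin the dome tiles in the plywood glue-up jig

TASK

Take the wooden mallet and knock the two sprung wooden pins of the plywood jig fully home, first the upright pin and then the leaning one: hit each with brisk taps rather than a slow push, square along its own axis, and do not touch the pins with the gripper. Then stand the mallet on its striking face well on the cork pad and let go. Leave everything else on the bench undisturbed.

Things in the scene. Friction and masses are not known exactly. Their poses are not given: they have to be found in the camera images.
- mallet: joiner's mallet standing on its bottom face, handle level. Wooden head 60 (x) x 56 (y) x 80 (z) mm; its bottom and top ends are the striking faces. Flat-sided handle 22 wide (y), 28 high (z), from x = -30 to -155 mm, centre line at z = 40 mm. Origin: centre of the head's bottom face; z along the head, x away from the handle. About 0.32 kg, mostly head
- mallet_center (a point): centre of the mallet's head, 40 mm above the origin; axes as the mallet's
- mallet_grip (a point): a point on the handle's centre line 55 mm from the head's axis (25 mm from the head), close enough to the head to hold it firmly; axes as the mallet's
- jig: fixed plywood jig, 195 (x) x 150 (y) mm, base 16 mm thick. x = 0 to 95 mm: flat bed 75 mm high with a hexagonal tile 10 mm thick. From the ridge at x = 0 a bed slopes down 29 degrees towards -x (the robot) for 95 mm, with a pentagonal tile 10 mm thick. Beds 130 mm wide. Origin: on the bench under the ridge
- upright_head (a point): head of the upright pin, in the middle of the hexagonal tile (x = 50 mm of the jig): wooden button 24 mm in diameter, 6 mm thick, on a 14 mm stem. The point: centre of its top face; z along the pin, out of the tile. Moves with the pin; fully home its underside sits on the tile and its top is 6 mm above the tile
- leaning_head (a point): head of the leaning pin, same size, in the middle of the pentagonal tile on the sloping bed; leans 29 degrees from vertical towards the jig's -x. The point: centre of its top face; z along the pin, out of the tile
- upright_pin (a joint): how far the upright pin is driven in, m: 0 fully out (top 28 mm above the tile), 0.022 fully home. Light spring, and about 8 N of friction that keeps it where it is left
- leaning_pin (a joint): the same for the leaning pin
- pad: fixed cork pad, 150 x 150 x 4 mm, flat on the bench. Origin: centre of its underside
- glue: white glue bottle, upright, 54 mm diameter, 165 mm tall. A bystander. Origin: centre of its underside
- can: steel can, 68 mm diameter, 100 mm tall. A bystander. Origin: centre of its underside
- duct_tape: thick roll of grey tape lying flat, 116 mm outside diameter, 48 mm tall. A bystander. Origin: centre of its underside
- masking_tape: thin roll of blue tape lying flat, 96 mm outside diameter, 24 mm tall. A bystander. Origin: centre of its underside
- hex_tile: loose hexagonal plywood tile, 80 mm over its corners, 12 mm thick. A bystander. Origin: centre of its underside
- pent_tile: loose pentagonal plywood tile, about 75 mm wide, 12 mm thick. A bystander. Origin: centre of its underside
- pencil: pencil lying along its x axis, 180 mm long, 8 mm thick. A bystander. Origin: centre of its underside
There are look-alikes about, which are no part of the job. Leave any orange look-alike of the mallet alone.

How it is judged:
By the outcome, as a careful person would: the job done as asked, in the order asked, and still so for the second after the job is handed in, with the robot touching nothing.
It also fails if it takes over 53 s, if anything falls off the work surface, if the arm or the gripper's body presses on something with over 40 N, if the wrist force passes 120 N, or if a joint passes its speed limit or range.

ROBOT

A 6-joint arm with a two-finger parallel gripper is mounted at the origin on the work surface. World frame = base frame: x ahead of the robot, y to its left, z up, the work surface at z = 0. Lengths are in m, angles in rad, forces in N, time in s.
With the tool pointing down it reaches from about 0.275 to 0.875 m from the base axis. Payload 12.5 kg.
Tool frame: the origin (TCP) lies on the centre line of the jaws, within the pads' length; the fingertips stand r.finger_overhang ahead of it and the grasp point (between the pads) lies 3 mm ahead of it (r.finger_overhang is the distance from the TCP to the fingertips, in m); z points along the fingers, y is the line along which they close (so a half turn about z gives the same grasp; the last joint's range is limited). The gripper opens to 85 mm and grips with 20 to 120 N. Pads are 22 mm wide; open, the fingers measure 114 mm over their backs; the gripper's body (76 mm by 85 mm) begins 54 mm behind the grasp point. The pads swing forward as they close: fully open they stand 13 mm farther back than shut.
Start: joints at [-1.42, 0.351, 1.652, -0, 1.139, -0.085], TCP at [0.129, -0.535, 0.253] pointing down, gripper open.
Joint ranges: [-2.75, 2.75], [-0.79, 2.1], [0.01, 2.65], [-1.57, 4.71], [0.07, 3.14], [-2.87, 2.87]. Speed limits (rad/s): [2.22, 2.22, 2.79, 3.14, 3.14, 3.14].

INTERFACE

Orientations are given as a unit quaternion [x, y, z, w].
In Python, from cell import r, optics gives the robot as it stands. The module is installed in compiled form; this text tells all that it offers. Calls block until the motion is done:
- r.move_to(position, orientation): joint-space move of the TCP to a pose.
- r.move_linear(position, rot=None, vel=0.15): straight line of the TCP; rot=None keeps the orientation; vel is the mean speed in m/s.
- r.set_joints(angles): joint-space move.
- r.set_gripper(opening, squeeze=None): opening from 0.0 (shut) to 1.0 (fully open); squeeze is the grip in N (None keeps the last); returns when the fingers have stopped.
- r.sleep(seconds).
- r.inverse_kinematics(position, orientation): joint angles nearest the present ones, or None.
- optics.get_image(name): name is "scene" or "top"; returns a dict with "pixels" (480x640x3 uint8, red, green, blue), "depth" (480x640 float32, m along the optical axis (not along the pixel's ray), 0 where there is no reading), "fx", "fy", "cx", "cy" (pixels), "camera_from_world" (4x4, takes a point from world to camera coordinates). Camera axes: x right, y down, z forward; pixel columns grow to the right and rows downward; lengths in m; the calibration is good to about 2 mm. A picture is of the moment at which its call begins.
A pose or a line that the arm cannot do raises r.PlanningError and nothing moves.
- r.hand_in(): hands the job in; it is judged then, once.
Readings, each from a call of its own:
- r.current_t(): time.
- r.current_q(): joint angles.
- r.current_qvel(): joint speeds.
- r.current_effort(): joint torques, N m.
- r.current_tool_pos(): TCP position.
- r.current_ee_rot(): TCP orientation.
- r.current_contact_force(): force on the tool from outside, world axes, zero at the start.
- r.current_torque(): the same for the moment, N m.
- r.current_opening(): opening from 0.0 (shut) to 1.0 (fully open).
- r.current_finger_force(): force on a finger pad.
Only numpy, scipy, OpenCV 4.12 (cv2) and the standard library are available. Lean on these libraries where they do the work, as an engineer would, in place of code of your own. Each camera call takes 0.05 s, during which the arm holds its last target. There are 200 camera calls.

## Working session

There is one attempt and no reset: what is moved stays moved. The work goes in short steps, each a Python script; the robot and the scene stay as the last script left them, time stands still between calls to the robot, and variables do not carry over. Pictures are saved under pics/ and viewed, at most 10 in all, crops included, and the job is handed in when it is done.

```bash
mkdir -p pics; cat > h.py <<'E'
import numpy as np, cv2
from cell import r, optics
def cap(name):
    d=optics.get_image(name); np.savez(f'{name}.npz',**d); return d
def cloud(d):
    z=d['depth'].astype(float); v,u=np.mgrid[:480,:640]
    P=np.stack([(u-d['cx'])/d['fx']*z,(v-d['cy'])/d['fy']*z,z,np.ones_like(z)],-1)
    W=P@np.linalg.inv(d['camera_from_world']).T
    W[z==0]=np.nan
    return W[...,:3]
E
python3 - <<'E'
from h import *
for n in('scene','top'):
    d=cap(n); cv2.imwrite(f'pics/{n}0.png',d['pixels'][...,::-1])
    print(n,d['fx'],np.linalg.inv(d['camera_from_world'])[:3].round(3))
print(r.finger_overhang,r.current_ee_rot(),r.current_t())
E
```

```text
scene 459.96471502250927 [[-0.801  0.401 -0.445  1.026]
 [ 0.599  0.529 -0.601  0.729]
 [-0.005 -0.748 -0.664  0.93 ]]
top 546.3943514664261 [[-2.800e-02 -9.860e-01  1.640e-01  2.710e-01]
 [-1.000e+00  2.600e-02 -1.600e-02 -1.000e-03]
 [ 1.200e-02 -1.650e-01 -9.860e-01  1.478e+00]]
0.022 [ 9.93059695e-01  1.17610224e-01 -9.65814311e-06 -5.26586657e-04] 0.1
```

View pics/top0.png

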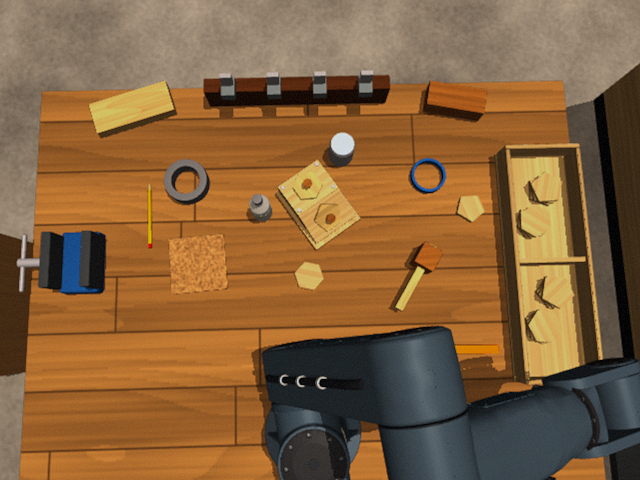

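View pics/scene0.png

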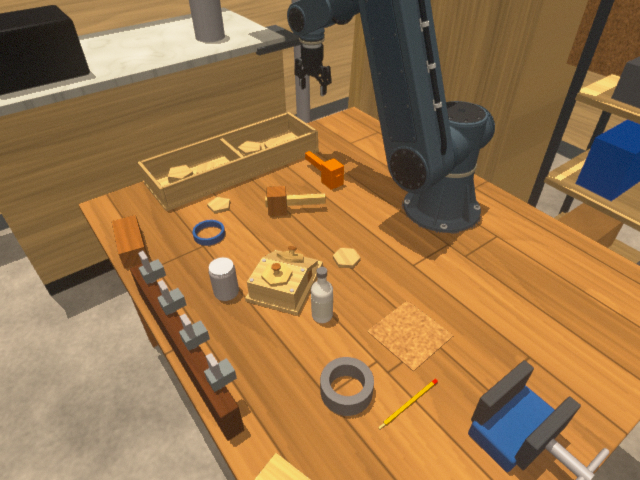

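The top view shows the mallet head at about (427,256) with its handle running to (400,305). The jig is at (318,203), with the upright pin at (307,184) and the leaning pin at (330,218). The pad is at (198,263), and the orange look-alike is under the arm near (478,350). Next I'll measure from depth.

```bash
cat > meas.py <<'E'
from h import *
T=dict(np.load('top.npz'));S=dict(np.load('scene.npz'))
W=cloud(T); px=T['pixels'].astype(int)
def reg(u0,u1,v0,v1): return W[v0:v1,u0:u1].reshape(-1,3), px[v0:v1,u0:u1].reshape(-1,3)
def rect(P):
    c,s,a=cv2.minAreaRect((P[:,:2]*1000).astype(np.float32)); return np.round(c,1),np.round(s,1),round(a,1)
P,C=reg(385,450,235,320)
hd=P[(P[:,2]>.072)&(P[:,2]<.09)]; hn=P[(P[:,2]>.045)&(P[:,2]<.06)]
print('head',rect(hd),np.median(hd[:,2]),len(hd)); print('handle',rect(hn),np.median(hn[:,2]),len(hn))
P,C=reg(270,368,155,255)
z=P[:,2]
print('hist',np.histogram(z,np.arange(-.005,.13,.005)))
for lo,hi in((.071,.079),(.081,.089),(.105,.12)):
    m=(z>lo)&(z<hi); print(lo,rect(P[m]),m.sum(),np.nanmean(P[m],0).round(4))
P,C=reg(160,235,228,300)
m=(P[:,2]>.002)&(P[:,2]<.01); 
m=(C[:,0]-C[:,2]>40)&(P[:,2]>.002)&(P[:,2]<.008); print('pad',rect(P[m]),m.sum(),np.nanmean(P[m],0))
for n,b in dict(glue=(240,280,185,230),can=(322,362,125,175),duct=(155,215,150,210),mask=(400,455,150,200),hexa=(285,330,255,298),orange=(445,505,335,362)).items():
    P,C=reg(*b); m=P[:,2]>.008; print(n,rect(P[m]),np.nanmax(P[:,2]).round(3))
# scene cloud around jig
Ws=cloud(S)
P=Ws[225:320,235:335].reshape(-1,3); z=P[:,2]
for lo,hi in((.071,.079),(.081,.089),(.105,.12)):
    m=(z>lo)&(z<hi); print('S',lo,rect(P[m]),m.sum(),np.nanmean(P[m],0).round(4))
P=Ws[180:222,262:330].reshape(-1,3)
hd=P[(P[:,2]>.072)&(P[:,2]<.09)]; hn=P[(P[:,2]>.048)&(P[:,2]<.06)]
print('S head',rect(hd),'handle',rect(hn))
im=T['pixels'][150:260,270:370,::-1]; im2=S['pixels'][225:320,235:335,::-1]
cv2.imwrite('pics/jig.png',np.hstack([cv2.resize(im,(400,440)),cv2.resize(im2,(400,440))]))
E
python3 meas.py
```

```text
head (array([ 439.5, -307.2]), array([56.5, 61.2]), 57.3) 0.07965680469042491 501
handle (array([ 388., -279.]), array([ 53., 191.]), 66.3) 0.053514585651554425 441
hist (array([2336, 2492,  419,  221,  310,   80,   75,  134,  155,  128,  162,
        152,  164,  220,  323,  681,  670,  328,  289,   29,    4,    2,
         21,   38,    4,    0]), array([-0.005,  0.   ,  0.005,  0.01 ,  0.015,  0.02 ,  0.025,  0.03 ,
        0.035,  0.04 ,  0.045,  0.05 ,  0.055,  0.06 ,  0.065,  0.07 ,
        0.075,  0.08 ,  0.085,  0.09 ,  0.095,  0.1  ,  0.105,  0.11 ,
        0.115,  0.12 ,  0.125]))
0.071 (array([638.6,  -2.9]), array([172.2, 191.8]), 75.6) 1169 [ 0.6202 -0.0075  0.0751]
0.081 (array([643.4, -14.2]), array([153.5, 186.4]), 75.0) 526 [ 0.6297 -0.006   0.085 ]
0.105 (array([635.3,   0.7]), array([20.7, 23.1]), 88.9) 63 [0.6345 0.0016 0.1109]
pad (array([445.1, 304.9]), array([206.3, 193.6]), 88.6) 2610 [0.44489637 0.30453995 0.00452406]
glue (array([600.4, 125.5]), array([ 94.1, 113.8]), 84.1) 0.171
can (array([740.9, -99. ]), array([ 95.9, 171.1]), 79.4) 0.109
duct (array([676.6, 334.1]), array([155. , 149.6]), 1.3) 0.058
mask (array([ 680.2, -341.4]), array([146.4, 126. ]), 80.4) 0.035
hexa (array([408. ,   5.5]), array([124.5,  77.5]), 79.8) 0.021
orange (array([ 206.9, -332.7]), array([326.8,  71. ]), 86.0) 0.768
S 0.071 (array([638.1,  28.6]), array([229.4, 181.4]), 81.1) 1027 [0.6251 0.0064 0.0745]
S 0.081 (array([612.9,  34.1]), array([223.4, 122.7]), 82.9) 473 [0.6274 0.0151 0.0843]
S 0.105 (array([610.,  70.]), array([ 41.8, 170.4]), 23.9) 222 [0.6003 0.0965 0.1113]
S head (array([ 438.4, -308.7]), array([68.1, 57.5]), 56.7) handle (array([ 392.3, -272.1]), array([ 46.4, 190.5]), 58.3)
```

View pics/jig.png

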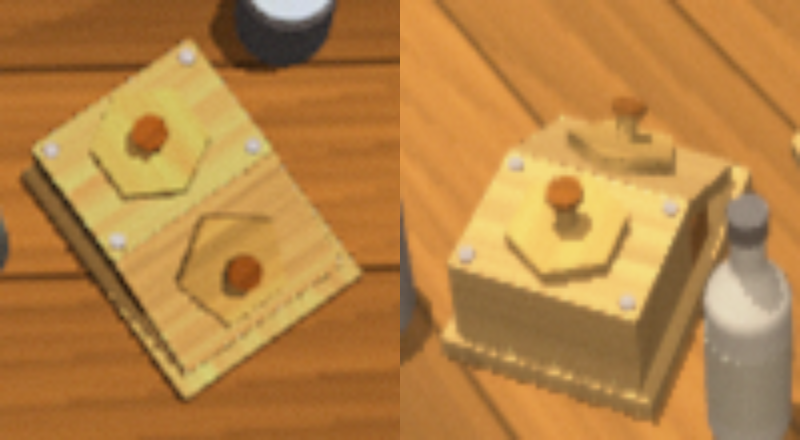

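```bash
cat > fit.py <<'E'
from h import *
from scipy.optimize import minimize, least_squares
T=dict(np.load('top.npz'));S=dict(np.load('scene.npz'))
t29=np.tan(np.radians(29))
for n,D in(('top',T),('scene',S)):
    W=cloud(D).reshape(-1,3); C=D['pixels'].reshape(-1,3).astype(int)
    k=(np.hypot(W[:,0]-.61,W[:,1]+.02)<.15)&(W[:,2]>-.01)&(W[:,2]<.13); P=W[k];c=C[k]
    hd=(c[:,0]>110)&(c[:,1]<c[:,0]*.55)&(P[:,2]>.06)&(np.hypot(P[:,0]-.6,P[:,1]+.02)<.08)
    H=P[hd]; U=H[(H[:,2]>.105)&(H[:,0]>.61)]; L=H[(H[:,2]<.1)]
    print(n,'U',len(U),np.median(U,0).round(4),'L',len(L),L.mean(0).round(4),L.max(0).round(4),L.min(0).round(4))
    def loc(p,Q): c,s=np.cos(p[2]),np.sin(p[2]); d=Q[:,:2]-p[:2]; return d[:,0]*c+d[:,1]*s,-d[:,0]*s+d[:,1]*c
    def model(p):
        x,y=loc(p,P); z=np.where(x>0,.075,.075+x*t29)
        return np.where((abs(y)<.065)&(x<.095)&(x>-.095),z,np.where((abs(y)<.075)&(x<.1)&(x>-.1),.016,0))
    f=lambda p: np.minimum(abs(P[:,2]-model(p)),.02).mean()
    best=min((minimize(f,[.6+a,-.02+b,np.radians(33+e)],method='Nelder-Mead',options=dict(initial_simplex=np.array([.6+a,-.02+b,np.radians(33+e)])+np.vstack([np.zeros(3),np.diag([.015,.015,.1])]),xatol=1e-5,fatol=1e-8)) for a in(-.01,.01) for b in (-.01,.01) for e in(-5,5)),key=lambda o:o.fun)
    p=best.x; print(' jig',p[:2].round(4),np.degrees(p[2]).round(2),best.fun)
    x,y=loc(p,P); s=(x>-.08)&(x<-.01)&(abs(y)<.055)&(abs(P[:,2]-.075-x*t29)<.004)
    A=np.c_[x[s],np.ones(s.sum())]; print(' slope',np.linalg.lstsq(A,P[s,2],rcond=None)[0],t29)
    print(' U local',[np.median(v).round(4) for v in loc(p,U)],' L local',[v.mean().round(4) for v in loc(p,L)])
    c=np.median(D['depth'][D['depth']>0])
    # pad by color difference in height
    k=(np.hypot(W[:,0]-.445,W[:,1]-.305)<.14); P2=W[k]; 
    g=lambda q:-np.mean(np.where((lambda a,b:(abs(a)<.075)&(abs(b)<.075))(*loc(q,P2)),P2[:,2]-.002,-(P2[:,2]-.002)))
    o=min((minimize(g,[.445,.305,a],method='Nelder-Mead',options=dict(initial_simplex=np.array([.445,.305,a])+np.vstack([np.zeros(3),np.diag([.015,.015,.1])]))) for a in(0,.1,-.1)),key=lambda o:o.fun); print(' pad',o.x.round(4),o.fun)
    # mallet
    k=(np.hypot(W[:,0]-.41,W[:,1]+.29)<.13)&(W[:,2]>-.01)&(W[:,2]<.1); P3=W[k]
    def mm(q):
        x,y=loc(q,P3); return np.where((abs(x)<.03)&(abs(y)<.028),.08,np.where((abs(y)<.011)&(x<0)&(x>-.155),.054,0))
    h=lambda q:np.minimum(abs(P3[:,2]-mm(q)),.03).mean()
    q0=np.array([.4395,-.307,np.radians(-32.7)])
    o=minimize(h,q0,method='Nelder-Mead',options=dict(initial_simplex=q0+np.vstack([np.zeros(3),np.diag([.006,.006,.05])]))); print(' mallet',o.x[:2].round(4),np.degrees(o.x[2]).round(2),o.fun)
E
python3 fit.py
```

```text
top U 49 [0.6327 0.0007 0.1116] L 50 [ 0.5455 -0.0585  0.0814] [ 0.5545 -0.0488  0.0897] [ 0.5372 -0.0675  0.0707]
 jig [ 0.5948 -0.0258] 34.32 0.005517608960405981
 slope [0.55363058 0.07558938] 0.554309051452769
 U local [np.float64(0.0465), np.float64(0.0001)]  L local [np.float64(-0.0592), np.float64(0.0008)]
 pad [0.4455 0.3038 0.0728] -0.0018838788437641688
 mallet [ 0.4399 -0.3077] -31.87 0.003425230512692374
  return _methods._mean(a, axis=axis, dtype=dtype,
  ret = um.true_divide(
fit.py:10: RuntimeWarning: Mean of empty slice.
  print(n,'U',len(U),np.median(U,0).round(4),'L',len(L),L.mean(0).round(4),L.max(0).round(4),L.min(0).round(4))
Traceback (most recent call last):
  File "fit.py", line 10, in <module>
    print(n,'U',len(U),np.median(U,0).round(4),'L',len(L),L.mean(0).round(4),L.max(0).round(4),L.min(0).round(4))
                                                                             ~~~~~^^^
ValueError: zero-size array to reduction operation maximum which has no identity
```

```bash
sed -i "s/'L',len(L),.*$/'L',len(L),L.mean(0).round(4))/; s/c\[:,0\]>110/c[:,0]>80/; s/L=H\[(H\[:,2\]<.1)\]/L=H[(H[:,0]<.575)\&(H[:,2]<.1)]/; s/\*\.55)/*.6)/" fit.py; python3 fit.py 2>&1 | grep -v Warn
python3 - <<'E'
# project predictions vs image colour centroids
from h import *
for n,b in(('top',(285,350,170,235)),('scene',(255,310,238,285))):
    D=dict(np.load(n+'.npz')); px=D['pixels'].astype(int)
    hsv=cv2.cvtColor(D['pixels'],cv2.COLOR_RGB2HSV).astype(int)
    u0,u1,v0,v1=b; sub=hsv[v0:v1,u0:u1]; m=((sub[...,0]<14)&(sub[...,1]>140)).astype(np.uint8)
    k,l,st,ce=cv2.connectedComponentsWithStats(m)
    for i in range(1,k):
        if st[i,4]>15: print(n,st[i],(ce[i]+[u0,v0]).round(1))
    R=D['camera_from_world']
    for nm,p in dict(U=(.634,.001,.110),L=(.5435,-.0595,.0826)).items():
        c=R[:3,:3]@p+R[:3,3]; print(nm,D['fx']*c[0]/c[2]+D['cx'],D['fy']*c[1]/c[2]+D['cy'],c[2]/D['fx'])
E
```

```text
top U 53 [0.6327 0.0008 0.1116] L 55 [ 0.5457 -0.0579  0.0815]
 jig [ 0.5948 -0.0258] 34.32 0.005517608960405981
 slope [0.55363058 0.07558938] 0.554309051452769
 U local [np.float64(0.047), np.float64(0.0011)]  L local [np.float64(-0.0587), np.float64(0.0012)]
 pad [0.4455 0.3038 0.0728] -0.0018838788437641688
 mallet [ 0.4399 -0.3077] -31.87 0.003425230512692374
scene U 22 [0.6332 0.0024 0.109 ] L 6 [ 0.546  -0.0528  0.0846]
 jig [ 0.59   -0.0301] 33.83 0.007122835960005968
 slope [0.56549774 0.07509289] 0.554309051452769
 U local [np.float64(0.0526), np.float64(0.0029)]  L local [np.float64(-0.0491), np.float64(0.0056)]
 pad [0.4421 0.2985 0.0671] -0.0021416451508464466
 mallet [ 0.4397 -0.3077] -31.4 0.007504007590823591
top [18  9  9  9 49] [307.  182.8]
top [42 44  8  9 50] [330.6 217.8]
U 306.9021304133005 182.47940200303398 0.002577979957687741
L 331.087626366407 218.39016164056193 0.0026020453931870635
U 275.50235277483597 266.5442672477777 0.0025136594366375275
L 292.42399768848446 246.82609058089946 0.0027198379170581665
```

```bash
cat >> h.py <<'E'
from scipy.spatial.transform import Rotation as Ro
JY=np.radians(33.9)
U=np.array([.6335,.001,.113]); L=np.array([.5445,-.0585,.0868])
NL=np.array([-np.sin(np.radians(29))*np.cos(JY),-np.sin(np.radians(29))*np.sin(JY),np.cos(np.radians(29))])
PAD=np.array([.444,.301,.004]); MAL=np.array([.4398,-.3076,0]); ZU=np.array([0,0,1.])
def pose(face,n,yaw,flip=0,gx=.055):
    """TCP pose putting the mallet's striking face centre at face, mallet z along n, handle away from heading yaw"""
    h=np.array([np.cos(yaw),np.sin(yaw),0]); x=h-n*(h@n)/1; x/=np.linalg.norm(x)
    p=face+.043*n-gx*x; xt=-x if flip else x
    return p,Ro.from_matrix(np.c_[xt,np.cross(-n,xt),-n]).as_quat()
E
python3 - <<'E'
from h import *
d=np.radians
for f in(0,1):
    print('flip',f)
    for nm,a in dict(pick=(MAL,ZU,d(-32.2)),).items(): print(nm,np.round(r.inverse_kinematics(*pose(*a,f)),2))
    for ps in(-60,-30,0,33.9,60,90):
        for nm,a in dict(up=(U,ZU),lean=(L,NL),pad=(PAD,ZU)).items():
            q=r.inverse_kinematics(*pose(*a,d(ps),f)); print(ps,nm,None if q is None else np.round(q,2))
E
```

```text
flip 0
pick [-0.71  0.57  1.96 -0.    0.61  1.42]
-60 up [ 0.    0.56  1.58 -0.    1.    2.62]
-60 lean [-0.33  0.37  2.12  0.92  0.51  1.49]
-60 pad None
-30 up [-0.03  0.53  1.64 -0.    0.97  2.06]
-30 lean [-0.38  0.38  2.16  0.98  0.5   0.91]
-30 pad [ 0.6   0.6   1.88 -0.    0.66  2.7 ]
0 up [-0.08  0.52  1.66 -0.    0.96  1.49]
0 lean [-0.44  0.41  2.16  1.    0.52  0.31]
0 pad [ 0.56  0.57  1.94 -0.    0.63  2.13]
33.9 up [-0.13  0.53  1.63 -0.    0.97  0.85]
33.9 lean [-0.51  0.45  2.11  0.97  0.55 -0.36]
33.9 pad [ 0.5   0.56  1.96 -0.    0.62  1.48]
60 up [-0.15  0.56  1.58 -0.    1.    0.37]
60 lean [-0.52  0.47  2.04  0.91  0.58 -0.82]
60 pad [ 0.45  0.57  1.95 -0.    0.62  0.97]
90 up [-0.16  0.61  1.5  -0.    1.03 -0.16]
90 lean [-0.51  0.49  1.97  0.85  0.61 -1.26]
90 pad [ 0.41  0.59  1.9  -0.    0.65  0.41]
flip 1
pick [-0.71  0.57  1.96 -0.    0.61 -1.72]
-60 up [ 0.    0.56  1.58 -0.    1.   -0.52]
-60 lean [-0.33  0.37  2.12  0.92  0.51 -1.65]
-60 pad [ 0.61  0.64  1.8  -0.    0.7   0.09]
-30 up [-0.03  0.53  1.64 -0.    0.97 -1.08]
-30 lean [-0.38  0.38  2.16  0.98  0.5  -2.23]
-30 pad [ 0.6   0.6   1.88 -0.    0.66 -0.45]
0 up [-0.08  0.52  1.66 -0.    0.96 -1.65]
0 lean [-0.44  0.41  2.16  1.    0.52 -2.83]
0 pad [ 0.56  0.57  1.94 -0.    0.63 -1.01]
33.9 up [-0.13  0.53  1.63 -0.    0.97 -2.29]
33.9 lean [-0.51  0.45  2.11  0.97  0.55  2.78]
33.9 pad [ 0.5   0.56  1.96 -0.    0.62 -1.66]
60 up [-0.15  0.56  1.58 -0.    1.   -2.77]
60 lean [-0.52  0.47  2.04  0.91  0.58  2.32]
60 pad [ 0.45  0.57  1.95 -0.    0.62 -2.17]
90 up None
90 lean [-0.51  0.49  1.97  0.85  0.61  1.88]
90 pad [ 0.41  0.59  1.9  -0.    0.65 -2.73]
```

```bash
python3 - <<'E'
from h import *
y=np.radians(-32.2)
p,q=pose(MAL,ZU,y)
r.move_to(p+[0,0,.12],q); r.move_linear(p,vel=.2)
print(r.current_contact_force())
r.set_gripper(0.0,squeeze=110); print(r.current_opening(),r.current_finger_force(),r.current_tool_pos()-p)
r.move_linear(p+[0,0,.17],vel=.3)
print(r.current_contact_force(),r.current_torque(),r.current_opening(),r.current_t())
d=cap('scene'); dt=cap('top')
a=cv2.resize(d['pixels'][110:260,220:370,::-1],(400,400)); b=cv2.resize(dt['pixels'][190:340,370:520,::-1],(400,400))
cv2.imwrite('pics/grip.png',np.hstack([a,b]))
E
```

```text
[-0.8971798   0.18386054  0.05983029]
0.24665764211222785 104.9347577184055 [ 0.00022882 -0.00022678  0.0005916 ]
[-1.43482158  1.09137176 -4.93814963] [ 0.0543776   0.13175228 -0.00091294] 0.24429943145274485 3.5917
```

View pics/grip.png

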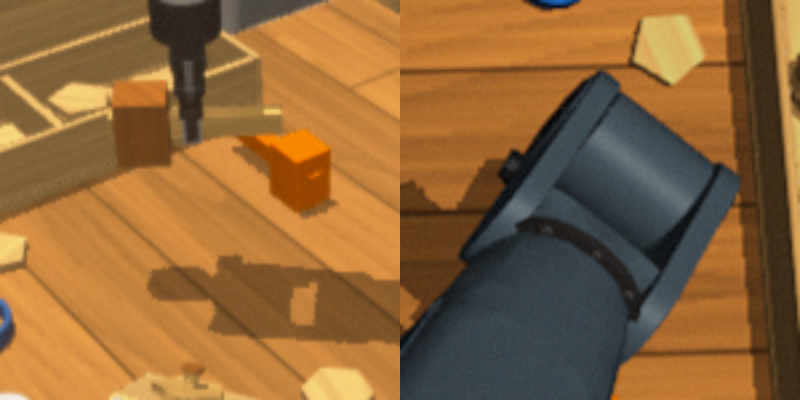

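```bash
cat >> h.py <<'E'
def tap(top,n,up,depth,vel,yaw=JY):
    """from `up` above to `depth` below the pin's fully-out top, then back off at once"""
    r.move_linear(pose(top+up*n,n,yaw)[0],vel=.2)
    b=pose(top-depth*n,n,yaw)[0]
    r.move_linear(b,vel=vel); f=r.current_contact_force(); e=(r.current_tool_pos()-b)@n
    r.move_linear(b+.03*n,vel=.25)
    print('F',np.round(f,1),'err mm',round(e*1000,2),'t',round(r.current_t(),2),'op',round(r.current_opening(),3))
E
python3 - <<'E'
from h import *
p,q=pose(U+.13*ZU,ZU,JY)
r.move_to(p,q)
tap(U,ZU,.02,.012,.25)
tap(U,ZU,.003,.0215,.25)
r.move_linear(pose(U+.13*ZU,ZU,JY)[0]-[.12,.12,0],vel=.4)
dt=cap('top');d=cap('scene')
a=cv2.resize(d['pixels'][225:320,235:335,::-1],(400,400)); b=cv2.resize(dt['pixels'][150:260,270:370,::-1],(400,400))
cv2.imwrite('pics/tap1.png',np.hstack([a,b])); print(r.current_t())
E
```

```text
F [-0.4  0.2 -2. ] err mm 0.65 t 6.17 op 0.243
F [ 0.3  0.1 -3.9] err mm -0.26 t 6.93 op 0.236
7.7083
```

View pics/tap1.png

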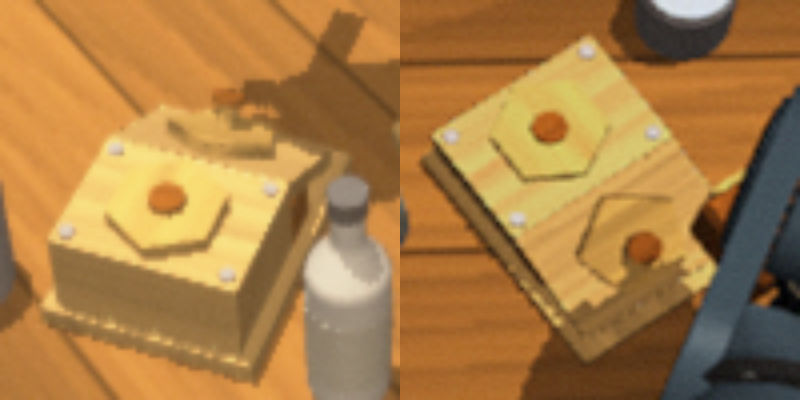

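The upright pin's head now sits almost on the hexagonal tile, at (165,198) in the left crop. The end force was only the mallet's weight, so the pin hasn't reached its stop. I'll tap again slightly deeper.

```bash
python3 - <<'E'
from h import *
r.move_linear(pose(U+.03*ZU,ZU,JY)[0],vel=.4)
for dp in(.0235,.0255):
    tap(U,ZU,-.004,dp,.25)
r.move_linear(pose(U+.10*ZU,ZU,JY)[0]-[.12,.12,0],vel=.4)
D=[cap('top') for _ in range(4)]; cap('scene')
W=np.nanmean([cloud(d) for d in D],0); sub=W[170:195,293:322]
hsv=cv2.cvtColor(D[0]['pixels'],cv2.COLOR_RGB2HSV).astype(int)[170:195,293:322]
m=(hsv[...,0]<14)&(hsv[...,1]>140); mi=cv2.erode(m.astype(np.uint8),np.ones((3,3)))>0
t=(sub[...,2]>.08)&(sub[...,2]<.088)&~m
print('head z',np.median(sub[mi][:,2]),mi.sum(),sub[m].mean(0),'tile',np.median(sub[t][:,2]),t.sum(),r.current_t())
E
```

```text
F [-0.1 -0.3 -2.6] err mm 1.24 t 9.18 op 0.24
F [-0.1  1.  -4.2] err mm -0.34 t 9.95 op 0.24
head z 0.0917367741038326 2 [0.63218291 0.00086976 0.09154996] tile 0.08507346696913265 457 10.8333
```

```bash
python3 - <<'E'
from h import *
D=dict(np.load('scene.npz')); R=D['camera_from_world']
f=r.current_tool_pos(); print(f, Ro.from_quat(r.current_ee_rot()).as_matrix().round(4))
c=R[:3,:3]@f+R[:3,3]; u=int(D['fx']*c[0]/c[2]+D['cx']);v=int(D['fy']*c[1]/c[2]+D['cy'])
W=cloud(D)[v-70:v+70,u-70:u+70].reshape(-1,3)
# points into mallet frame (nominal)
y=JY; d=W-f; x=d[:,0]*np.cos(y)+d[:,1]*np.sin(y)+.055*1-.055; yy=-d[:,0]*np.sin(y)+d[:,1]*np.cos(y); z=d[:,2]+.043
k=(abs(yy)<.02)&(z>.065)&(z<.1)&(x>.03)&(x<.08)
print('head top',k.sum(),np.polyfit(x[k],z[k],1),np.median(z[k]))
k=(abs(yy)<.009)&(z>.045)&(z<.07)&(x<-.02)&(x>-.1)
print('handle top',k.sum(),np.polyfit(x[k],z[k],1) if k.sum()>3 else '')
cv2.imwrite('pics/tilt.png',cv2.resize(D['pixels'][v-60:v+60,u-60:u+60,::-1],(600,600),interpolation=cv2.INTER_CUBIC))
E
```

```text
[ 0.4680363  -0.14894909  0.25504652] [[ 8.293e-01  5.588e-01 -1.600e-03]
 [ 5.588e-01 -8.293e-01  7.000e-04]
 [-9.000e-04 -1.500e-03 -1.000e+00]]
head top 196 [-0.05214742  0.08636746] 0.0843681790488844
handle top 19 [0.08244538 0.05326967]
```

View pics/tilt.png

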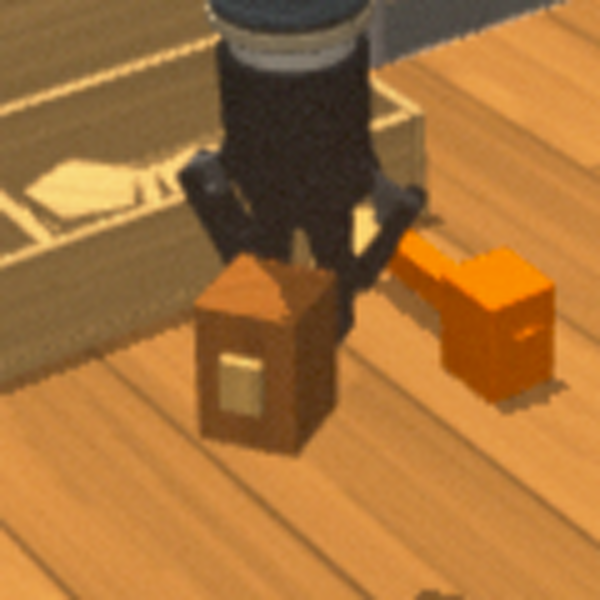

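The head has pitched up about 4.5° in the grip: its top reads 4.4 mm high and the handle slopes 0.08. That happened when the hits bottomed out, so the pin is on its stop. I'll compensate in the tool pose and check that the mallet comes level.

```bash
cat >> h.py <<'E'
import json,os
def pose(face,n,yaw,a=None):
    a=np.radians(json.load(open('a.json')) if a is None else a)
    h=np.array([np.cos(yaw),np.sin(yaw),0]); x=h-n*(h@n); x/=np.linalg.norm(x)
    nt=n*np.cos(a)+x*np.sin(a); xt=x*np.cos(a)-n*np.sin(a)
    return face+.0405*n-.055*x+.003*nt, Ro.from_matrix(np.c_[xt,np.cross(-nt,xt),-nt]).as_quat()
def check(face,yaw,k=4):
    """mallet held level with face at `face`: head-top height and handle/head slopes seen by the scene camera"""
    W=np.concatenate([cloud(optics.get_image('scene')).reshape(-1,3) for _ in range(k)])-face
    x=W[:,0]*np.cos(yaw)+W[:,1]*np.sin(yaw); y=-W[:,0]*np.sin(yaw)+W[:,1]*np.cos(yaw); z=W[:,2]
    t=(abs(x)<.024)&(abs(y)<.022)&(abs(z-.08)<.01)
    A=np.c_[x[t],y[t],np.ones(t.sum())]; s=np.linalg.lstsq(A,z[t],rcond=None)[0]
    g=(abs(y)<.007)&(abs(z-.054)<.008)&(x<-.08)&(x>-.15)
    e=(x>.02)&(x<.04)&(abs(y)<.02)&(z>.01)&(z<.07)
    B=np.c_[y[e],z[e],np.ones(e.sum())]; se=np.linalg.lstsq(B,x[e],rcond=None)[0]
    print('top n',t.sum()//k,'z',np.median(z[t]).round(4),'slopes deg',np.degrees(s[:2]).round(1),'handle',g.sum()//k,(np.degrees(np.polyfit(x[g],z[g],1)[0]).round(1),np.median(z[g]).round(4)) if g.sum()>20 else '','front',e.sum()//k,'tilt',np.degrees(se[1]).round(1),'x',np.median(x[e]).round(4),'yc',np.median(y[t]).round(4))
E
python3 - <<'E'
from h import *
json.dump(4.5,open('a.json','w'))
r.set_gripper(0.0,squeeze=120)
F=np.array([.52,-.12,.19])
p,q=pose(F,ZU,JY); r.move_linear(p,rot=q,vel=.2); check(F,JY); print(r.current_t())
y2=np.radians(75) # side-on to the camera
p,q=pose(F,ZU,y2); r.move_linear(p,rot=q,vel=.2); check(F,y2); print(r.current_t())
d=cap('top')
W=cloud(d); hsv=cv2.cvtColor(d['pixels'],cv2.COLOR_RGB2HSV).astype(int)
m=(hsv[...,0]<14)&(hsv[...,1]>140); m[:, :293]=0;m[:,322:]=0;m[:170]=0;m[195:]=0
print('pin',m.sum(),np.nanmedian(W[m],0))
E
```

```text
top n 178 z 0.0811 slopes deg [ 1.1 -0.2] handle 18 (np.float64(1.2), np.float64(0.0527)) front 269 tilt -0.9 x 0.03 yc 0.0001
11.5167
top n 179 z 0.0811 slopes deg [ 0.6 -0.2] handle 3  front 287 tilt -0.6 x 0.0297 yc -0.0004
12.5833
pin 46 [0.63287279 0.00090533 0.09071203]
```

```bash
python3 - <<'E'
from h import *
json.dump(5.3,open('a.json','w'))
p,q=pose(L+.10*NL,NL,JY); r.move_to(p,q)
tap(L,NL,.02,.012,.25)
tap(L,NL,.003,.0222,.25)
F=np.array([.47,-.20,.19]); r.move_linear(pose(L+.08*NL,NL,JY)[0],vel=.3)
p,q=pose(F,ZU,JY); r.move_to(p,q); check(F,JY)
dt=cap('top');d=cap('scene')
for D,b in((dt,(318,345,205,232)),(d,(280,305,238,262))):
    W=cloud(D); hsv=cv2.cvtColor(D['pixels'],cv2.COLOR_RGB2HSV).astype(int)
    m=(hsv[...,0]<14)&(hsv[...,1]>140); k=np.zeros_like(m); k[b[2]:b[3],b[0]:b[1]]=1; Q=W[m&k]; Q=Q[~np.isnan(Q[:,0])]
    # height above slope plane
    print('lean n',len(Q),'above bed mm',np.median((Q-(L-.038*NL))@NL).round(4), np.median(Q,0).round(4))
a=cv2.resize(d['pixels'][225:320,235:335,::-1],(400,400)); b=cv2.resize(dt['pixels'][150:260,270:370,::-1],(400,400))
cv2.imwrite('pics/tap2.png',np.hstack([a,b])); print(r.current_t())
E
```

```text
F [-0.2  0.3 -3.6] err mm 0.59 t 14.4 op 0.241
F [ 0.4  0.3 -3.8] err mm -0.43 t 15.17 op 0.24
top n 143 z 0.081 slopes deg [1.8 0.2] handle 15 (np.float64(0.5), np.float64(0.0491)) front 257 tilt -1.8 x 0.0302 yc 0.0001
lean n 50 above bed mm 0.0158 [ 0.552  -0.0549  0.0653]
lean n 0 above bed mm nan [nan nan nan]
16.5667
  return _methods._mean(a, axis=axis, dtype=dtype,
  ret = ret.dtype.type(ret / rcount)
  ret = um.true_divide(
```

View pics/tap2.png

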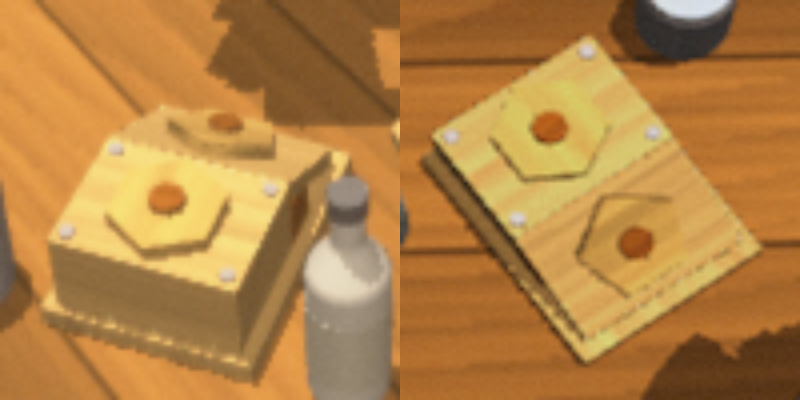

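Both heads now sit on their tiles: upright at (165,198), leaning at (225,122) in the left crop. I'll give the leaning pin one confirming tap, re-check the mallet's tilt, and then place it.

```bash
python3 - <<'E' 2>/dev/null
from h import *
json.dump(7.0,open('a.json','w'))
p,q=pose(L+.08*NL,NL,JY); r.move_to(p,q)
tap(L,NL,-.004,.0235,.25)
F=np.array([.47,-.20,.19]); r.move_linear(pose(L+.08*NL,NL,JY)[0],vel=.3)
p,q=pose(F,ZU,JY); r.move_to(p,q); check(F,JY)
Q=[]
for _ in range(4):
    D=cap('top'); W=cloud(D); hsv=cv2.cvtColor(D['pixels'],cv2.COLOR_RGB2HSV).astype(int)
    m=((hsv[...,0]<14)&(hsv[...,1]>140)).astype(np.uint8); 
    k=np.zeros_like(m); k[205:232,318:345]=1; k2=np.zeros_like(m); k2[170:195,293:322]=1
    Q.append([np.nanmedian((W[(m&k)>0]-(L-.038*NL))@NL),np.nanmedian(W[(m&k2)>0][:,2])])
    g=[W[185:250,285:355].reshape(-1,3)]
print('lean above bed, upright z',np.mean(Q,0)); 
# slope bed bias check
d=g[0]-(L-.038*NL); h=d@NL; lx=d[:,0]*np.cos(JY)+d[:,1]*np.sin(JY)
s=(abs(h)<.005)&(lx<.035); print('bed',np.median(h[s]),s.sum(),'tile',np.median(h[(h>.007)&(h<.013)&(lx<.02)]))
print(r.current_t())
E
```

```text
F [-0.3  0.  -3.4] err mm 0.85 t 18.32 op 0.242
top n 142 z 0.0809 slopes deg [1.5 0. ] handle 13 (np.float64(3.1), np.float64(0.05)) front 253 tilt -1.7 x 0.0302 yc 0.0001
lean above bed, upright z [0.01543357 0.09079646]
bed -0.0002748906821755783 1041 tile 0.009792113238902464
19.7917
```

```bash
python3 - <<'E'
from h import *
json.dump(8.6,open('a.json','w'))
p,q=pose(PAD+[0,0,.2],ZU,JY)
r.move_to(p,q); check(PAD+[0,0,.2],JY)
r.move_linear(pose(PAD+[0,0,.006],ZU,JY)[0],vel=.2); r.sleep(.2); f0=r.current_contact_force()[2]
for h in np.arange(.004,-.0031,-.001):
    r.move_linear(pose(PAD+[0,0,h],ZU,JY)[0],vel=.02); r.sleep(.1); f=r.current_contact_force()[2]
    print(round(h,4),round(f-f0,1))
    if f-f0>2.5: break
r.set_gripper(.7); r.sleep(.3)
t=r.current_tool_pos(); r.move_linear(t+[0,0,.12],vel=.15)
r.move_linear(t+[-.08,-.2,.22],vel=.35); r.sleep(.2)
check(PAD,JY); d=cap('scene');dt=cap('top'); print(r.current_t())
a=cv2.resize(d['pixels'][210:390,320:500,::-1],(400,400)); b=cv2.resize(dt['pixels'][140:320,130:310,::-1],(400,400))
cv2.imwrite('pics/place.png',np.hstack([a,b]))
E
```

```text
top n 339 z 0.081 slopes deg [0.5 0.1] handle 5 (np.float64(32.0), np.float64(0.0536)) front 411 tilt -0.3 x 0.029 yc 0.0002
0.004 -0.8
0.003 0.1
0.002 0.0
0.001 0.8
0.0 0.1
-0.001 -0.5
-0.002 10.3
top n 302 z 0.0792 slopes deg [ 0.1 -0.3] handle 110 (np.float64(0.3), np.float64(0.0532)) front 274 tilt -0.9 x 0.0297 yc 0.0003
28.6167
```

View pics/place.png

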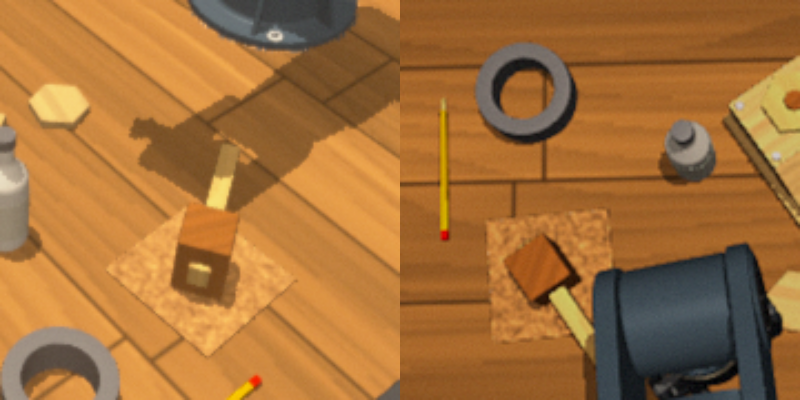

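The mallet stands level near the centre of the pad, at (205,250) in the left crop. It has been released, and nothing else in view has moved.

```bash
python3 -c "
from h import *
print(r.hand_in())"
```

```text
the job is handed in; nothing more can be done
None
```

The job is handed in at about 29 s: I tapped the upright pin and then the leaning pin home (camera depth puts both within about 0.5 mm of fully home), and the mallet stands released and level near the centre of the cork pad; it pitched a few degrees in the grip when the pins bottomed out, so the last upright taps were not quite square, and I corrected for that before the leaning pin and the placing.

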